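# Take the depth of a drilled hole with a depth rod and its stop collar

## Task

Take the steel depth rod with the red head out of the bit stand and slide it down the middle bush of the doweling jig until you feel it bottom in the hole, and push it lightly home there so that no dust or snag holds it short. Then slide the brass stop collar down the standing rod until it bears on the top of the bush, so that the depth can be read off the rod, and leave the rod standing there. Press only gently on the hole's bottom and on the jig, and leave the other things on the bench where they are.

Things in the scene. Friction and masses are not known exactly. Their poses are not given: they have to be found in the camera images.
- depth_rod: loose steel depth rod, 12 mm thick, about 0.15 kg, upright in the bit stand (leaning up to 0.03 rad). Origin: centre of its tip; z up the rod. Tip coned: 7 mm wide at the end, 12 mm from z = 5 mm up. Shaft to z = 110 mm, engraved rings every 5 mm; round red head, 22 mm wide, z = 110 to 126 mm, to grip it by. At the start a gap of 3 to 6 mm is left between head and collar
- stop_collar: brass stop collar on the depth rod, round, 32 mm wide, 22 mm tall; origin at the centre of its underside, z up the rod. It slides along the rod with 2 N of friction and stays where it is left; it starts with its underside 82 to 85 mm above the rod's tip. Fingers reach it past either side of the narrower head
- dowel_jig: aluminium doweling jig, 86 x 104 x 30 mm, fixed on the middle of the rail by a black clamp knob on its -x side. Origin: centre of its underside, on the rail's top, 53 mm above the bench; z up, y along the rail. Its upper face is level; the small bushes at y = -32 and +32 mm are too small for the rod
- bush_top (a point): centre of the mouth of the jig's middle steel bush, 86 mm above the bench: 26 mm wide outside, 13.2 mm bore, 33 mm long, standing 3 mm above the jig's upper face. z up
- rail: wooden rail with pencil crosses, 70 x 240 x 50 mm, on a 3 mm black mat (88 x 256 mm), fixed; origin on the bench under its middle, y along it. The hole under the middle bush is blind and 15 mm wide, its depth unknown: the rigid bottom lies 52 to 76 mm below the bush's mouth, so 34 to 58 mm of the shaft stay out. Push the rod home with 7 to 15 N; 20 N is too hard
- bit_stand: dark wooden bit stand, 56 x 130 x 55 mm, fixed; origin on the bench under its middle. The depth rod stands in the hole at y = -40 mm in its frame (13 mm wide, 48 mm deep: the tip starts 7 mm above the bench); three twist drills stand at y = 4, 29 and 50 mm, up to 99 mm above the bench
- block_plane: bystander: small metal block plane, 50 x 160 x 51 mm, on the left; origin on the bench under its middle
- sanding_block: bystander: sandpaper-wrapped cork block, 63 x 112 x 30 mm, towards the back; origin on the bench under its middle
- screw_box: bystander: brown card box, 57 x 92 x 64 mm, on the right; origin on the bench under its middle
- offcut: bystander: wooden off-cut, 50 x 85 x 50 mm, near the front edge, right; origin on the bench under its middle
- marker: bystander: white paint marker with black cap, 17 x 126 mm, lying near the front edge, left; origin on the bench under its middle

How it is judged:
By the outcome, as a careful person would: the job done as asked, in the order asked, and still so for the second after the job is handed in, with the robot touching nothing.
It also fails if it takes over 54 s, if anything falls off the work surface, if the arm or the gripper's body presses on something with over 40 N, if the wrist force passes 120 N, or if a joint passes its speed limit or range.

## Robot

A 6-joint arm with a two-finger parallel gripper is mounted at the origin on a cart in front of the work surface, level with it; the furniture and walls round the work are solid. World frame = base frame: x ahead of the robot, y to its left, z up, the work surface at z = 0. Lengths are in m, angles in rad, forces in N, time in s.
With the tool pointing down it reaches from about 0.25 to 0.775 m from the base axis. Payload 4 kg.
Tool frame: the origin (TCP) lies midway between the tips of the shut fingers; the grasp point (between the pads) lies 19 mm behind it; z points along the fingers, y is the line along which they close (so a half turn about z gives the same grasp; the last joint's range is limited). The gripper opens to 94 mm and grips with 3 to 60 N. Pads are 16 mm wide; open, the fingers measure 119 mm over their backs; the gripper's body (75 mm by 177 mm) begins 78 mm behind the grasp point.
Start: joints at [1.218, 0.087, 1.371, -0, 1.684, -0.103], TCP at [0.136, 0.533, 0.206] pointing down, gripper open.
Joint ranges: [-3.1, 3.1], [-0.76, 2.03], [0.27, 2.55], [-1.08, 4.22], [0.17, 2.65], [-2.57, 2.57]. Speed limits (rad/s): [2.79, 2.79, 3.14, 3.14, 3.14, 3.14].

## Interface

Orientations are given as [roll, pitch, yaw] about the fixed x, y, z axes, in that order (R = Rz(yaw) Ry(pitch) Rx(roll)).
In Python, from bench import robot gives the robot as it stands.
- The arm moves only by the tool servo_tool, never from a script. Its argument "moves" is a list of rows, each a list of 5 numbers: the shift along the tool's x, y, z in units of 25 mm (1.0 is 25 mm), then the turn about the tool's z in units of 6 degrees (1.0 is 6 degrees), then the closure, from 0 (fully open) to 1 (shut). In form: [[dx, dy, dz, yaw, gripper], ...]. A call has 1 to 10 rows; each row is the pose to reach, as a shift and turn from the pose commanded when the call began, along the tool's axes at that moment; what a row does not reach only later rows make up. A row lasts 1/12 s, in which the tool goes at most 41.7 mm and 7.16 degrees, less where a joint would pass 70% of its speed; a pose out of reach is approached as far as the arm can. A call with a gripper value outside its range is refused whole. The fingers move at their own pace and stop on an object; the grip force is fixed at half the most. Time passes only in rows, so rows that repeat a pose let the fingers close. It gives the time, the measured TCP pose, the force, the opening and the grip force at its end, in the units of the state.
- robot.get_obs(): the state, without advancing time (a new reading comes with each control period).
- robot.snapshot(name): name is "scene" or "top"; returns a dict with "image" (400x640x3 uint8, blue, green, red), "fx", "fy", "cx", "cy" (pixels), "k1" (the pictures are not rectified: a ray, as slopes to the right and down, at radius r is drawn at 1 + k1 r^2 times it, then the intrinsics apply), "eye" and "orientation" of the camera in the world. Camera axes: x right, y down, z forward; pixel columns grow to the right and rows downward; lengths in m; the calibration is good to about 2 mm. A picture is of the moment at which its call begins. There is no depth.
- robot.close_job(): hands the job in; it is judged then, once.
The state is a dict: "time": time; "joint_positions": joint angles; "qvel": joint speeds; "joint_torque": joint torques, N m; "tool_pos": TCP position; "ee_rot": TCP orientation; "wrist_force": force on the tool from outside, world axes, zero at the start; "wrist_torque": the same for the moment, N m; "width": finger opening in m; "finger_force": force on a finger pad.
Only numpy, scipy, OpenCV 4.12 (cv2) and the standard library are available. Lean on these libraries where they do the work, as an engineer would, in place of code of your own. Each camera call takes 0.05 s, during which the arm holds its last target. There are 200 camera calls.

## Working session

There is one attempt and no reset: what is moved stays moved. The work goes in short steps, Python scripts to look and compute and a tool call to move; the robot and the scene stay as the last step left them, time stands still between calls to the robot, and variables do not carry over. Pictures are saved under pics/ and viewed, at most 10 in all, crops included, and the job is handed in when it is done.

Besides the shell and the picture viewer there is one more tool, called after "Emit:" as name(argument=value, ...) on one line, values as JSON. servo_tool: Moves the arm, as the interface text tells. Its arguments: {"type":"object","properties":{"moves":{"type":"array"}},"required":["moves"]}

```bash
mkdir -p pics; ls; python3 - <<'E'
from bench import robot
import cv2
for n in("scene","top"):
    s=robot.snapshot(n); cv2.imwrite(f"pics/{n}0.png",s["image"]); print(n,{k:v for k,v in s.items() if k!="image"})
print(robot.get_obs())
E
```

```text
pics
scene {'fx': 444.4426326162225, 'fy': 444.4426326162225, 'cx': 320.2102605343931, 'cy': 204.85419625510917, 'k1': 0.036797001465819205, 'eye': array([-0.62777634, -0.69367244,  0.80508666]), 'orientation': array([-2.0611723 , -0.00532863, -1.03282085])}
top {'fx': 503.1618820742865, 'fy': 503.1618820742865, 'cx': 311.78051931191175, 'cy': 200.5428689397678, 'k1': -0.048477904265013215, 'eye': array([ 0.30603191, -0.01057618,  1.70900216]), 'orientation': array([-3.00005321e+00,  1.01695092e-04, -1.54171725e+00])}
{'time': 0.1, 'joint_positions': array([ 1.21793738e+00,  8.78472835e-02,  1.37210847e+00, -2.52153589e-05,
        1.68360678e+00, -1.03135699e-01]), 'qvel': array([-0.00011884, -0.00116076, -0.00163857, -0.00150325,  0.00079949,
       -0.00061623]), 'joint_torque': array([ 2.54727653e-03, -3.41253591e+01, -3.03302050e+01,  7.20649632e-02,
        3.04261514e-02, -1.06333248e-04]), 'tool_pos': array([0.13578152, 0.53245548, 0.204437  ]), 'ee_rot': array([-3.13963066e+00, -1.77877989e-04,  2.89186642e+00]), 'wrist_force': array([ 0.46966172, -0.29244556,  0.60791092]), 'wrist_torque': array([1.78460617e-02, 7.90204885e-05, 4.07254184e-02]), 'finger_force': 0.0, 'width': 0.0941263099368312}
```

View pics/scene0.png

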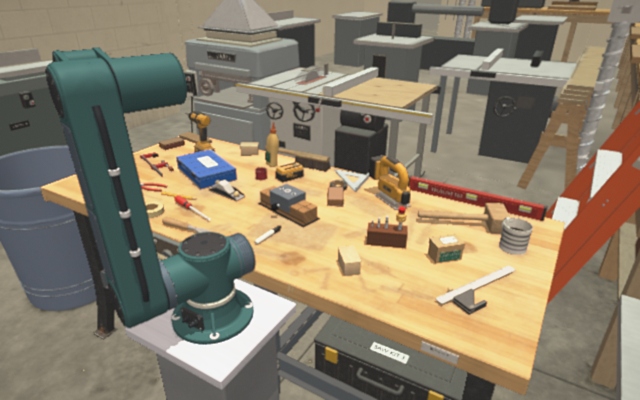

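View pics/top0.png

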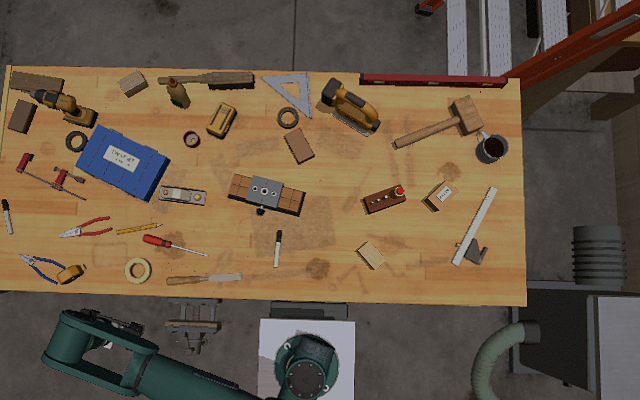

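The overview shows the jig at about (264,191) and the stand at about (384,199) in the top view, with the red head near (400,191). I'll enlarge both.

```bash
cat > h.py <<'E'
import numpy as np, cv2
from scipy.spatial.transform import Rotation as Ro
from bench import robot
def cam(s):
    K=np.array([[s["fx"],0,s["cx"]],[0,s["fy"],s["cy"]],[0,0,1]]); D=np.array([s["k1"],0,0,0,0.])
    return K,D,Ro.from_euler("xyz",s["orientation"]).as_matrix(),np.array(s["eye"])
def onz(s,px,z):
    K,D,R,e=cam(s); u=cv2.undistortPoints(np.array([[px]],float),K,D)[0,0]
    d=R@[u[0],u[1],1]; return e+d*(z-e[2])/d[2]
def proj(s,P):
    K,D,R,e=cam(s); return cv2.projectPoints(np.array(P,float).reshape(-1,3),cv2.Rodrigues(R.T)[0],-R.T@e,K,D)[0][:,0]
E
python3 - <<'E'
from h import *
t=cv2.imread("pics/top0.png")[160:230,220:420]; s=cv2.imread("pics/scene0.png")[172:252,250:450]
cv2.imwrite("pics/c1.png",cv2.resize(np.vstack([t,s]),None,fx=4,fy=4,interpolation=cv2.INTER_CUBIC))
s=robot.snapshot("top")
for p,z in(((264,191),.086),((400,191),.133),((384,199),.055)): print(onz(s,p,z))
E
```

```text
[0.56414911 0.15333548 0.086     ]
[ 0.56925833 -0.28316606  0.133     ]
[ 0.55376838 -0.24344438  0.055     ]
```

View pics/c1.png

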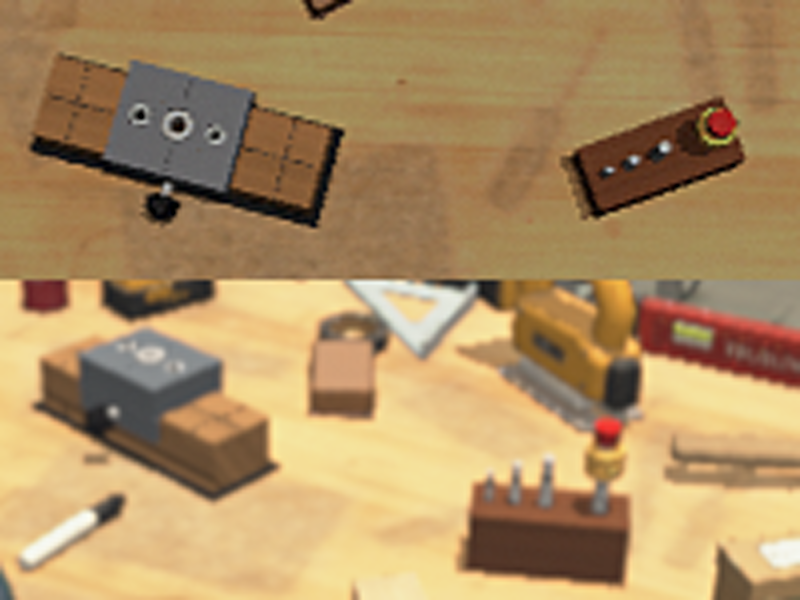

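Both crops show the red head at about (400,191) and the bush mouth at about (264.4,191.2) in the top image. Next I'll refine these by segmentation in both cameras.

```bash
cat >> h.py <<'E'
def red(im,box):
    x0,x1,y0,y1=box; h=cv2.cvtColor(im[y0:y1,x0:x1],cv2.COLOR_BGR2HSV)
    m=(((h[...,0]<6)|(h[...,0]>172))&(h[...,1]>150)&(h[...,2]>90)).astype(np.uint8)
    n,l,st,c=cv2.connectedComponentsWithStats(m); k=1+np.argmax(st[1:,4]); return c[k]+[x0,y0],st[k]
def tri(obs):
    from scipy.optimize import least_squares
    f=lambda P:np.concatenate([proj(s,P)[0]-p for s,p in obs]); r=least_squares(f,[.55,0,.1]); return r.x,r.fun
E
python3 - <<'E'
from h import *
T=robot.snapshot("top");S=robot.snapshot("scene")
a,sa=red(T["image"],(385,415,175,210)); b,sb=red(S["image"],(385,415,195,235))
print(a,sa,b,sb); print(tri([(T,a),(S,b)])); print("top z=.13",onz(T,a,.13),"scene z=.125",onz(S,b,.125))
# jig upper face (gray, low saturation) in top
h=cv2.cvtColor(T["image"],cv2.COLOR_BGR2HSV)[170:215,240:290]; m=((h[...,1]<70)&(h[...,2]>70)).astype(np.uint8)
m=cv2.morphologyEx(m,cv2.MORPH_CLOSE,np.ones((7,7)));m=cv2.morphologyEx(m,cv2.MORPH_OPEN,np.ones((5,5)))
c=max(cv2.findContours(m,0,2)[0],key=cv2.contourArea); r=cv2.minAreaRect(c); M=cv2.moments(m,True)
p=np.array([M["m10"]/M["m00"]+240,M["m01"]/M["m00"]+170]);print("jig rect",r,p,onz(T,p,.083))
# bush candidates
for n,s,(x0,x1,y0,y1) in(("T",T,(256,274,183,200)),("S",S,(270,305,180,200))):
    g=cv2.cvtColor(s["image"],cv2.COLOR_BGR2GRAY)[y0:y1,x0:x1]; print(n); print(g)
E
```

```text
[399.94117647 190.20588235] [12 12  7  7 34] [401.5        209.05882353] [14 11  6  7 34]
(array([ 0.57223965, -0.28318111,  0.12897431]), array([-0.15155806,  0.07270003,  0.16438817, -0.02589619]))
top z=.13 [ 0.57231565 -0.28348698  0.13      ] scene z=.125 [ 0.57885718 -0.28038457  0.125     ]
jig rect ((24.058822631835938, 21.764705657958984), (32.01470184326172, 27.649059295654297), 14.03624439239502) [264.06707317 191.13292683] [0.56419206 0.15339993 0.083     ]
T
[[ 99 100  99 100 102 102 101 101 102 106  74  91 105 102 102 104 100 102]
 [100 102 101 101 103 102 102  99 103 101  89  97 103  99 101 102 101 102]
 [ 96  99 101 103  95 100 103 102 101 103 104 103 101 103 102 103 103 101]
 [133 106 102 102 102  99 101 100 102 101 101 102 100 100 103 102 101 101]
 [161 112  87 100  96 100  51  84  94  65  76  96 102 101 102 103 104 103]
 [121 117 101 100  95 115 168 187 191 188 179 107  90 101 102 102 102 101]
 [117 103  94  99 101 161 172 121  61  87 168 125  95 101 103 103 104 102]
 [171 119  99  99 107 168 113  47  37  29 137 176 116  96 102 103 102 101]
 [ 95  99 100  97 122 17
[... 2854 characters left out ...]
  75  80  91 105 119 131 138 142 142 142 142 141
  141 141 141 147 148 141 142 146 134 119 106  92  82  78  75  74  84]
 [ 80  71  73  72  72  71  72  71  73  79  91 105 119 132 139 142 142 142
  142 142 143 143 140 133 122 116 105  91  82  78  77  77  76  74  85]
 [ 76  73  72  73  72  73  72  73  72  71  73  79  91 105 119 132 139 143
  143 142 139 133 121 109  96  88  82  78  78  77  78  77  77  74  85]
 [ 78  74  75  74  74  73  73  72  73  72  73  71  74  80  90 105 120 132
  138 133 120 106  94  85  79  77  76  77  77  78  78  76  75  74  88]
 [ 77  73  74  75  74  73  74  73  73  72  73  72  71  72  73  79  91 105
  112 106  92  82  79  77  77  77  78  78  77  76  75  79  86  95 109]]
```

```bash
python3 - <<'E'
from h import *
T=robot.snapshot("top");S=robot.snapshot("scene")
bt=(264.1,191.15);bs=(287.1,190.2)
print(tri([(T,bt),(S,bs)]),onz(T,bt,.086),onz(S,bs,.086))
o=robot.get_obs();R=Ro.from_euler("xyz",o["ee_rot"]).as_matrix();print(R.round(3))
print("units",R.T@(np.array([.573,-.283,.180])-o["tool_pos"])/.025,o["time"])
E
```

```text
(array([0.56331366, 0.15301312, 0.08742178]), array([-0.05329777,  0.03570885,  0.07155769, -0.0032341 ])) [0.56366239 0.15298731 0.086     ] [0.56551484 0.15489825 0.086     ]
[[-0.969  0.247 -0.   ]
 [ 0.247  0.969 -0.   ]
 [ 0.    -0.    -1.   ]]
units [-25.00722508 -27.29722878   1.02027487] 0.35
```

Emit:
servo_tool(moves=[[-25,-27.3,0.5,0,0],[-25,-27.3,0.5,0,0],[-25,-27.3,0.5,0,0],[-25,-27.3,0.5,0,0],[-25,-27.3,0.5,0,0],[-25,-27.3,0.5,0,0],[-25,-27.3,0.5,0,0],[-25,-27.3,0.5,0,0],[-25,-27.3,0.5,0,0],[-25,-27.3,0.5,0,0]])

```text
time: 1.18
tool_pos: [0.3331, 0.1638, 0.2002]
ee_rot: [3.141, 0.001, 2.892]
wrist_force: [1.4, 0.6, 0.2]
width: 0.0943
finger_force: 0.0
```

```bash
cat >> h.py <<'E'
def to(P):
    o=robot.get_obs();R=Ro.from_euler("xyz",o["ee_rot"]).as_matrix()
    print("t",o["time"],o["tool_pos"],"units",R.T@(np.array(P)-o["tool_pos"])/.025,"F",o["wrist_force"],"w",o["width"],o["finger_force"])
E
python3 -c "from h import *;to([.5724,-.2833,.18]);print(robot.get_obs()['joint_positions'])"
```

```text
t 1.1833 [0.33305533 0.16384419 0.20020967] units [-13.69015329 -14.97100879   0.81250726] F [1.43766429 0.57948329 0.23067675] w 0.09431326096664616 0.0
[ 3.03994168e-01 -3.23789950e-01  1.74958280e+00  1.06723228e-04
  1.71415292e+00 -1.01745013e+00]
```

Emit:
servo_tool(moves=[[-13.5,-14.8,0.5,0,0.2],[-13.5,-14.8,0.5,0,0.2],[-13.5,-14.8,0.5,0,0.2],[-13.5,-14.8,0.5,0,0.2],[-13.5,-14.8,0.5,0,0.2],[-13.5,-14.8,0.5,0,0.2],[-13.5,-14.8,0.5,0,0.2],[-13.5,-14.8,0.5,0,0.2],[-13.5,-14.8,0.5,0,0.2],[-13.5,-14.8,0.5,0,0.2]])

```text
time: 2.02
tool_pos: [0.5292, -0.204, 0.1893]
ee_rot: [3.141, 0.0, 2.891]
wrist_force: [0.3, 1.0, 0.9]
width: 0.0753
finger_force: 0.0
```

Emit:
servo_tool(moves=[[0,0,0,0,0.2],[0,0,0,0,0.2],[0,0,0,0,0.2]])

```text
time: 2.27
tool_pos: [0.5283, -0.2016, 0.1891]
ee_rot: [3.141, -0.001, 2.891]
wrist_force: [1.0, -0.1, -0.3]
width: 0.0752
finger_force: 0.0
```

```bash
python3 -c "from h import *;to([.5724,-.2833,.1155]);print(robot.get_obs()['joint_positions'])"
```

```text
t 2.2667 [ 0.52830304 -0.20158605  0.18908346] units [-2.52122601 -2.73281319  2.93821934] F [ 0.99688745 -0.0574199  -0.27725424] w 0.07521766699709667 0.0
[-4.65156499e-01  1.26259883e-01  1.36033241e+00  5.98875469e-04
  1.65626418e+00 -1.78580264e+00]
```

Emit:
servo_tool(moves=[[-2.52,-2.73,0.6,0,0.4],[-2.52,-2.73,0.6,0,0.4],[-2.52,-2.73,0.6,0,0.4],[-2.52,-2.73,0.6,0,0.4],[-2.52,-2.73,0.6,0,0.4],[-2.52,-2.73,0.6,0,0.4],[-2.52,-2.73,0.6,0,0.4],[-2.52,-2.73,0.6,0,0.4]])

```text
time: 2.93
tool_pos: [0.5727, -0.2822, 0.1759]
ee_rot: [-3.141, 0.002, 2.893]
wrist_force: [0.1, 0.4, -0.6]
width: 0.0565
finger_force: 0.0
```

```bash
python3 - <<'E'
from h import *
to([.5724,-.2833,.1155])
T=robot.snapshot("top");S=robot.snapshot("scene")
a=T["image"][150:230,350:450];b=S["image"][170:250,350:450]
cv2.imwrite("pics/c2.png",cv2.resize(np.hstack([a,b]),None,fx=4,fy=4,interpolation=cv2.INTER_CUBIC))
E
```

```text
t 2.9333 [ 0.57272924 -0.28222098  0.17586768] units [ 0.00631152 -0.04461708  2.41470828] F [ 0.0635293   0.42715801 -0.56810809] w 0.05652529169451624 0.0
```

View pics/c2.png

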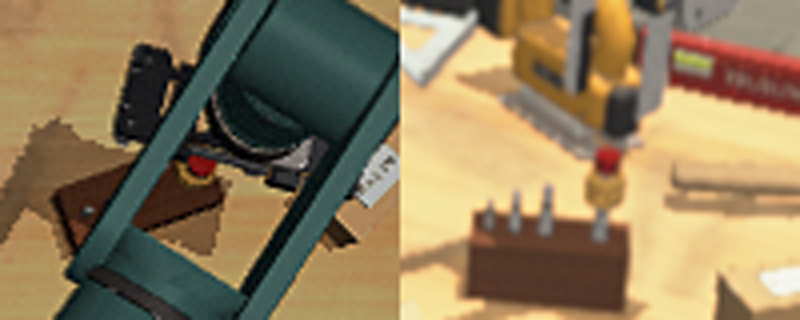

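The fingers straddle the head: in the scene crop the tips are at about x 577 and 650, and the head is at 607. Descending so the tips stop between the head's underside and the collar.

Emit:
servo_tool(moves=[[0,-0.04,0.8,0,0.4],[0,-0.04,1.6,0,0.4],[0,-0.04,2.2,0,0.4],[0,-0.04,2.42,0,0.4],[0,-0.04,2.42,0,0.4],[0,-0.04,2.42,0,0.4]])

```text
time: 3.53
tool_pos: [0.5727, -0.2845, 0.1145]
ee_rot: [-3.142, 0.0, 2.892]
wrist_force: [0.1, -0.3, -0.0]
width: 0.0562
finger_force: 0.0
```

```bash
python3 -c "from h import *;to([.5724,-.2833,.1155])"
```

```text
t 3.5333 [ 0.57266093 -0.28453013  0.1144826 ] units [ 0.02225138  0.04510094 -0.04070667] F [ 0.07150287 -0.31497347 -0.0446205 ] w 0.056197068067088025 0.0
```

Emit:
servo_tool(moves=[[0.02,0.04,-0.06,0,0.5],[0.02,0.04,-0.06,0,0.6],[0.02,0.04,-0.06,0,0.7],[0.02,0.04,-0.06,0,0.74],[0.02,0.04,-0.06,0,0.8],[0.02,0.04,-0.06,0,0.9],[0.02,0.04,-0.06,0,1],[0.02,0.04,-0.06,0,1],[0.02,0.04,-0.06,0,1],[0.02,0.04,-0.06,0,1]])

```text
time: 4.37
tool_pos: [0.5724, -0.2836, 0.1157]
ee_rot: [-3.141, 0.0, 2.892]
wrist_force: [0.3, 0.3, 1.1]
width: 0.0207
finger_force: 30.0
```

```bash
python3 -c "from h import *;to([.5724,-.2833,.1155])"
```

```text
t 4.3667 [ 0.57237457 -0.28361134  0.11568625] units [0.00209654 0.01231937 0.00744753] F [0.34637567 0.2783009  1.14011812] w 0.020681899821086404 30.000366713502444
```

Emit:
servo_tool(moves=[[0,0,-0.4,0,1],[0,0,-1,0,1],[0,0,-1.8,0,1],[0,0,-2.6,0,1],[0,0,-3.4,0,1],[0,0,-4.2,0,1],[0,0,-4.6,0,1],[0,0,-4.6,0,1],[0,0,-4.6,0,1]])

```text
time: 5.12
tool_pos: [0.5723, -0.2835, 0.2304]
ee_rot: [3.141, 0.0, 2.892]
wrist_force: [-0.4, 0.6, -1.6]
width: 0.0205
finger_force: 30.0
```

```bash
python3 - <<'E'
from h import *
to([.5636,.153,.23])
E
```

```text
t 5.1167 [ 0.57231402 -0.28346726  0.23036727] units [4.65328140e+00 1.68307549e+01 1.55543335e-02] F [-0.43387261  0.63031101 -1.60695016] w 0.02051103183919781 29.999595382832922
```

Emit:
servo_tool(moves=[[0.4,1.4,0,0,1],[1,3.0,0,0,1],[4.65,16.8,0,0,1],[4.65,16.8,0,0,1],[4.65,16.8,0,0,1],[4.65,16.8,0,0,1],[4.65,16.8,0,0,1],[4.65,16.8,0,0,1],[4.65,16.8,0,0,1],[4.65,16.8,0,0,1]])

```text
time: 5.95
tool_pos: [0.5622, 0.1295, 0.228]
ee_rot: [-3.14, -0.004, 2.892]
wrist_force: [1.0, -0.2, -1.4]
width: 0.0209
finger_force: 30.0
```

```bash
python3 - <<'E'
from h import *
to([.5636,.153,.23])
E
```

```text
t 5.95 [0.56223338 0.12951822 0.22801134] units [ 0.17954992  0.92351555 -0.08016904] F [ 0.96122512 -0.17594995 -1.38717901] w 0.02085413285643979 29.99839799653273
```

Emit:
servo_tool(moves=[[0,0,0,0,1],[0,0,0,0,1],[0,0,0,0,1]])

```text
time: 6.2
tool_pos: [0.5629, 0.1275, 0.2285]
ee_rot: [-3.14, -0.003, 2.892]
wrist_force: [0.7, -0.3, -1.5]
width: 0.021
finger_force: 30.0
```

```bash
python3 - <<'E'
from h import *
to([.5636,.153,.22])
E
```

```text
t 6.2 [0.56292133 0.12745671 0.22853156] units [0.22460269 0.99752455 0.34004513] F [ 0.70843427 -0.34453543 -1.51468106] w 0.020952048153582828 29.99944011506159
```

Emit:
servo_tool(moves=[[0.22,1.0,0.2,0,1],[0.22,1.0,0.5,0,1],[0.22,1.0,0.7,0,1],[0.22,1.0,0.7,0,1],[0.22,1.0,0.7,0,1],[0.22,1.0,0.7,0,1]])

```text
time: 6.7
tool_pos: [0.5647, 0.1519, 0.213]
ee_rot: [-3.141, 0.0, 2.89]
wrist_force: [1.3, -0.3, -1.5]
width: 0.021
finger_force: 30.0
```

```bash
python3 - <<'E'
from h import *
to([.5636,.153,.20])
T=robot.snapshot("top");S=robot.snapshot("scene")
a=T["image"][150:220,225:305];b=S["image"][140:210,245:325]
cv2.imwrite("pics/c3.png",cv2.resize(np.hstack([a,b]),None,fx=5,fy=5,interpolation=cv2.INTER_CUBIC))
p=robot.get_obs()["tool_pos"]
for dz in (-.1085,0,.0095): print(dz,proj(S,p+[0,0,dz]),proj(T,p+[0,0,dz]))
try:
  print(red(S["image"],(260,310,140,190)))
except Exception as e: print(e)
E
```

```text
t 6.7 [0.56471064 0.15193171 0.21304279] units [0.05372654 0.03043883 0.52169876] F [ 1.28309968 -0.26256788 -1.54288871] w 0.020984385321670945 29.999665593495592
-0.1085 [[287.39260538 185.72626333]] [[263.7280908  189.85699711]]
0 [[286.47295589 157.88290395]] [[260.32844956 184.03033664]]
0.0095 [[286.38905052 155.35646808]] [[260.0078108  183.48072771]]
(array([262.41176471, 175.17647059]), array([ 0, 32,  6,  7, 34], dtype=int32))
```

View pics/c3.png

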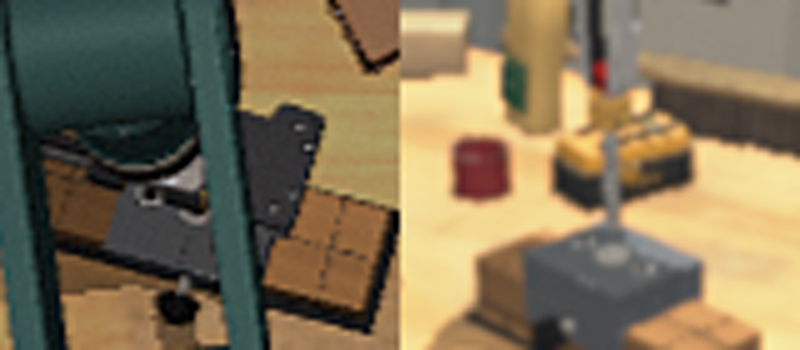

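The tip hangs directly over the bush at about (287,185), with the bush at (287,190), and the rod looks upright. Lowering, watching the force.

Emit:
servo_tool(moves=[[0.04,0.03,0.2,0,1],[0.04,0.03,0.4,0,1],[0.04,0.03,0.55,0,1],[0.04,0.03,0.6,0,1],[0.04,0.03,0.7,0,1],[0.04,0.03,0.76,0,1]])

```text
time: 7.3
tool_pos: [0.5636, 0.1542, 0.1935]
ee_rot: [-3.141, -0.0, 2.892]
wrist_force: [-0.1, -0.4, -1.1]
width: 0.0202
finger_force: 30.0
```

Emit:
servo_tool(moves=[[0,0,0.08,0,1],[0,0,0.12,0,1],[0,0,0.12,0,1]])

```text
time: 7.55
tool_pos: [0.5637, 0.1542, 0.1907]
ee_rot: [-3.142, -0.0, 2.892]
wrist_force: [-0.2, -0.6, -1.7]
width: 0.021
finger_force: 30.0
```

Emit:
servo_tool(moves=[[0,0,0.08,0,1],[0,0,0.16,0,1],[0,0,0.2,0,1],[0,0,0.2,0,1]])

```text
time: 7.88
tool_pos: [0.5637, 0.1541, 0.1856]
ee_rot: [-3.141, -0.0, 2.892]
wrist_force: [-0.5, 0.3, -2.1]
width: 0.0206
finger_force: 30.0
```

Emit:
servo_tool(moves=[[0,0,0.1,0,1],[0,0,0.2,0,1],[0,0,0.3,0,1],[0,0,0.4,0,1],[0,0,0.5,0,1],[0,0,0.6,0,1],[0,0,0.7,0,1],[0,0,0.8,0,1],[0,0,0.8,0,1]])

```text
time: 8.63
tool_pos: [0.5635, 0.1541, 0.1652]
ee_rot: [-3.141, -0.001, 2.892]
wrist_force: [0.0, 0.4, -2.5]
width: 0.0208
finger_force: 30.0
```

Emit:
servo_tool(moves=[[0,0,0.1,0,1],[0,0,0.2,0,1],[0,0,0.3,0,1],[0,0,0.4,0,1],[0,0,0.5,0,1],[0,0,0.6,0,1],[0,0,0.6,0,1]])

```text
time: 9.22
tool_pos: [0.5635, 0.1541, 0.1502]
ee_rot: [-3.141, -0.001, 2.892]
wrist_force: [0.9, 0.3, -1.7]
width: 0.0212
finger_force: 30.0
```

Emit:
servo_tool(moves=[[0,0,0.06,0,1],[0,0,0.12,0,1],[0,0,0.18,0,1],[0,0,0.18,0,1]])

```text
time: 9.55
tool_pos: [0.5637, 0.1542, 0.1461]
ee_rot: [-3.142, -0.0, 2.892]
wrist_force: [0.6, 0.9, -2.1]
width: 0.0207
finger_force: 30.0
```

Emit:
servo_tool(moves=[[0,0,0.04,0,1],[0,0,0.08,0,1],[0,0,0.12,0,1],[0,0,0.12,0,1]])

```text
time: 9.88
tool_pos: [0.5637, 0.1542, 0.1432]
ee_rot: [3.142, -0.0, 2.892]
wrist_force: [0.9, -0.0, -1.6]
width: 0.0209
finger_force: 30.0
```

Emit:
servo_tool(moves=[[0,0,0.03,0,1],[0,0,0.06,0,1],[0,0,0.06,0,1]])

```text
time: 10.13
tool_pos: [0.5637, 0.1542, 0.1418]
ee_rot: [-3.142, -0.0, 2.892]
wrist_force: [-0.1, 0.2, -1.6]
width: 0.0209
finger_force: 30.0
```

Emit:
servo_tool(moves=[[0,0,0.03,0,1],[0,0,0.06,0,1],[0,0,0.06,0,1]])

```text
time: 10.38
tool_pos: [0.5637, 0.1542, 0.1403]
ee_rot: [3.142, -0.0, 2.892]
wrist_force: [0.4, -1.0, -1.8]
width: 0.0207
finger_force: 30.0
```

Emit:
servo_tool(moves=[[0,0,0.04,0,1],[0,0,0.08,0,1],[0,0,0.08,0,1]])

```text
time: 10.63
tool_pos: [0.5637, 0.1542, 0.1382]
ee_rot: [3.142, -0.0, 2.892]
wrist_force: [0.9, -0.2, -1.8]
width: 0.021
finger_force: 30.0
```

Emit:
servo_tool(moves=[[0,0,0.04,0,1],[0,0,0.08,0,1],[0,0,0.08,0,1]])

```text
time: 10.88
tool_pos: [0.5637, 0.1542, 0.1362]
ee_rot: [3.142, -0.0, 2.892]
wrist_force: [0.5, -0.4, -1.2]
width: 0.021
finger_force: 30.0
```

Emit:
servo_tool(moves=[[0,0,0.04,0,1],[0,0,0.08,0,1],[0,0,0.08,0,1]])

```text
time: 11.13
tool_pos: [0.5637, 0.1542, 0.1342]
ee_rot: [-3.142, -0.0, 2.892]
wrist_force: [0.4, -1.2, -1.0]
width: 0.0208
finger_force: 30.0
```

Emit:
servo_tool(moves=[[0,0,0.04,0,1],[0,0,0.08,0,1],[0,0,0.08,0,1]])

```text
time: 11.38
tool_pos: [0.5637, 0.1542, 0.1322]
ee_rot: [3.142, -0.0, 2.892]
wrist_force: [0.7, -0.1, -2.1]
width: 0.0207
finger_force: 30.0
```

Emit:
servo_tool(moves=[[0,0,0.04,0,1],[0,0,0.08,0,1],[0,0,0.08,0,1]])

```text
time: 11.63
tool_pos: [0.5637, 0.1542, 0.1302]
ee_rot: [3.142, -0.0, 2.892]
wrist_force: [1.0, -0.2, -0.7]
width: 0.0209
finger_force: 30.0
```

Emit:
servo_tool(moves=[[0,0,0.04,0,1],[0,0,0.08,0,1],[0,0,0.08,0,1]])

```text
time: 11.88
tool_pos: [0.5637, 0.1541, 0.1282]
ee_rot: [-3.142, -0.0, 2.892]
wrist_force: [1.0, 0.6, -1.4]
width: 0.0211
finger_force: 30.0
```

Depth is now about 66 mm with no contact yet.

Emit:
servo_tool(moves=[[0,0,0.04,0,1],[0,0,0.08,0,1],[0,0,0.08,0,1]])

```text
time: 12.13
tool_pos: [0.5637, 0.1542, 0.1262]
ee_rot: [3.142, -0.0, 2.892]
wrist_force: [1.0, -1.6, -1.6]
width: 0.0204
finger_force: 30.0
```

Emit:
servo_tool(moves=[[0,0,0.04,0,1],[0,0,0.08,0,1],[0,0,0.08,0,1]])

```text
time: 12.38
tool_pos: [0.5642, 0.1542, 0.1257]
ee_rot: [3.141, 0.002, 2.892]
wrist_force: [-0.9, -1.4, 3.3]
width: 0.0208
finger_force: 30.0
```

Emit:
servo_tool(moves=[[0,0,0.03,0,1],[0,0,0.06,0,1],[0,0,0.06,0,1],[0,0,0.06,0,1]])

```text
time: 12.72
tool_pos: [0.5649, 0.1542, 0.1256]
ee_rot: [3.14, 0.004, 2.892]
wrist_force: [0.1, -1.5, 7.6]
width: 0.0208
finger_force: 30.0
```

Emit:
servo_tool(moves=[[0,0,0.02,0,1],[0,0,0.035,0,1],[0,0,0.035,0,1],[0,0,0.035,0,1]])

```text
time: 13.05
tool_pos: [0.5653, 0.1542, 0.1256]
ee_rot: [3.14, 0.005, 2.892]
wrist_force: [0.1, -0.3, 10.1]
width: 0.0215
finger_force: 30.0
```

It bottoms rigidly at about 69 mm, with z unchanged from 5 to 12 N. Unloading, then opening slightly.

Emit:
servo_tool(moves=[[0,0,-0.05,0,1],[0,0,-0.1,0,1],[0,0,-0.12,0,1],[0,0,-0.12,0,1],[0,0,-0.12,0,0.7],[0,0,-0.12,0,0.7],[0,0,-0.12,0,0.7]])

```text
time: 13.63
tool_pos: [0.5629, 0.1542, 0.1237]
ee_rot: [-3.141, -0.003, 2.892]
wrist_force: [0.8, 0.8, -0.9]
width: 0.0279
finger_force: 0.0
```

```bash
python3 - <<'E'
from h import *
to([.5637,.1542,.1256])
S=robot.snapshot("scene")
b=S["image"][140:210,245:325]
cv2.imwrite("pics/c4.png",cv2.resize(b,None,fx=7,fy=7,interpolation=cv2.INTER_CUBIC))
E
```

```text
t 13.6333 [0.56292554 0.15422183 0.12372892] units [-0.0300461   0.00675427 -0.0749236 ] F [ 0.82104631  0.82069792 -0.94691328] w 0.02792978405069173 0.0
```

View pics/c4.png

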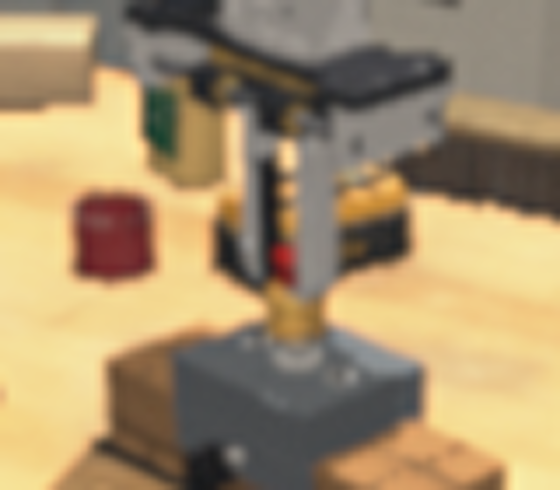

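The fingers straddle the head, with the brass collar right below their tips and a gap above the bush. Pushing the collar down with the tips.

Emit:
servo_tool(moves=[[0,0,0.04,0,0.72],[0,0,0.1,0,0.72],[0,0,0.16,0,0.72],[0,0,0.22,0,0.72],[0,0,0.28,0,0.72],[0,0,0.28,0,0.72]])

```text
time: 14.18
tool_pos: [0.5637, 0.1542, 0.1179]
ee_rot: [3.142, -0.0, 2.892]
wrist_force: [-0.1, 0.2, 0.5]
width: 0.0259
finger_force: 0.3
```

Emit:
servo_tool(moves=[[0,0,0.06,0,0.72],[0,0,0.12,0,0.72],[0,0,0.18,0,0.72],[0,0,0.22,0,0.72],[0,0,0.22,0,0.72]])

```text
time: 14.6
tool_pos: [0.5637, 0.1542, 0.1122]
ee_rot: [3.142, -0.0, 2.892]
wrist_force: [-0.1, 0.1, 0.4]
width: 0.0261
finger_force: 0.2
```

Emit:
servo_tool(moves=[[0,0,0.03,0,0.72],[0,0,0.06,0,0.72],[0,0,0.09,0,0.72],[0,0,0.12,0,0.72]])

```text
time: 14.93
tool_pos: [0.5637, 0.1542, 0.1096]
ee_rot: [3.141, -0.0, 2.892]
wrist_force: [0.2, -0.0, 1.6]
width: 0.0265
finger_force: 0.9
```

Emit:
servo_tool(moves=[[0,0,0.03,0,0.72],[0,0,0.06,0,0.72],[0,0,0.06,0,0.72]])

```text
time: 15.18
tool_pos: [0.5637, 0.1542, 0.1083]
ee_rot: [3.141, 0.0, 2.892]
wrist_force: [-0.4, 0.5, 2.4]
width: 0.0268
finger_force: 1.6
```

Emit:
servo_tool(moves=[[0,0,0.03,0,0.72],[0,0,0.05,0,0.72],[0,0,0.05,0,0.72]])

```text
time: 15.43
tool_pos: [0.5638, 0.1542, 0.1083]
ee_rot: [3.141, 0.001, 2.892]
wrist_force: [-2.2, -0.2, 7.5]
width: 0.0261
finger_force: 3.6
```

The collar has stopped on the bush: z holds at 0.1083 and the force rose to 7.5 N. Backing off, opening, lifting clear.

Emit:
servo_tool(moves=[[0,0,-0.1,0,0.72],[0,0,-0.25,0,0.72],[0,0,-0.25,0,0.5],[0,0,-0.25,0,0.4],[0,0,-0.25,0,0.3],[0,0,-1,0,0.2],[0,0,-2,0,0.2],[0,0,-3,0,0.2],[0,0,-4,0,0.2],[0,0,-4,0,0.2]])

```text
time: 16.27
tool_pos: [0.5663, 0.1546, 0.213]
ee_rot: [3.137, 0.01, 2.892]
wrist_force: [0.0, -0.5, 1.1]
width: 0.074
finger_force: 0.0
```

```bash
python3 - <<'E'
from h import *
to([.5637,.1542,.1256])
S=robot.snapshot("scene")
b=S["image"][150:220,245:325]
cv2.imwrite("pics/c5.png",cv2.resize(b,None,fx=8,fy=8,interpolation=cv2.INTER_CUBIC))
E
```

```text
t 16.2667 [0.56628943 0.15459917 0.21301734] units [ 0.1299808  -0.05622064  3.49539604] F [ 0.01168768 -0.49250896  1.12204366] w 0.07404368908189732 0.0
```

View pics/c5.png

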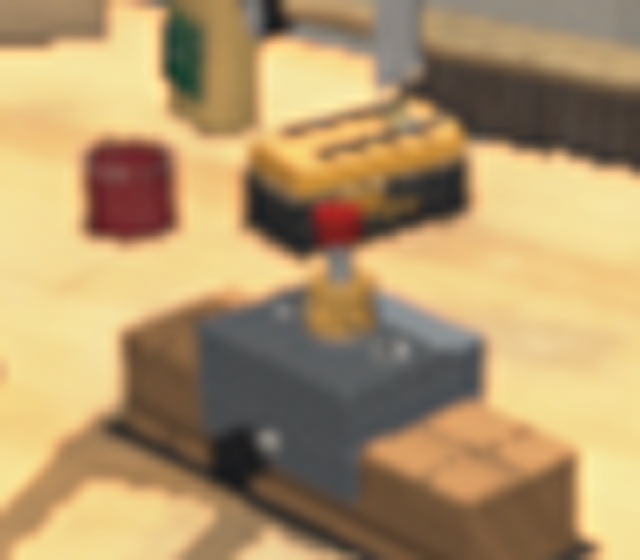

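The picture shows the collar on the bush at crop (340,310), with the rod standing and its red head at (338,222). I'll check the head's height, then hand in.

```bash
python3 - <<'E'
from h import *
S=robot.snapshot("scene"); c,st=red(S["image"],(278,298,168,186)); e=proj(S,[.5637,.1535,.135])[0]; print(c,e)
if np.abs(c-e).max()<1.5: print(robot.close_job())
E
```

```text
[286.625      177.20833333] [286.72569771 178.26204326]
the job is handed in; nothing more can be done
None
```

The rod is standing bottomed in the middle bush, about 69 mm below its mouth and pushed home with about 12 N; the brass collar is down on the bush (about 7.5 N), and I handed the job in at about 16 s.

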